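# Find the rattling evidence case

### The arm

A 6-joint arm with a two-finger parallel gripper is mounted at the origin on the work surface. World frame = base frame: x ahead of the robot, y to its left, z up, the work surface at z = 0. Lengths are in mm, angles in rad, forces in N, time in s.
With the tool pointing down it reaches from about 350 to 775 mm from the base axis. Payload 7.3 kg.
Tool frame: the origin (TCP) lies midway between the tips of the shut fingers; the grasp point (between the pads) lies 19 mm behind it; z points along the fingers, y is the line along which they close (so a half turn about z gives the same grasp; the last joint's range is limited). The gripper opens to 92 mm and grips with 3 to 60 N. Pads are 19 mm wide; open, the fingers measure 130 mm over their backs; the gripper's body (75 mm by 190 mm) begins 47 mm behind the grasp point.
Start: joints at [-0.146, 0.342, 1.524, -0, 1.275, -0.146], TCP at [525.019, 0.019, 226.741] pointing down, gripper open.
Joint ranges: [-2.53, 2.53], [-0.77, 2.02], [0.04, 2.7], [-1, 4.14], [0.28, 2.66], [-3.11, 3.11]. Speed limits (rad/s): [2.57, 2.57, 3.14, 3.14, 3.14, 3.14].

### API

Orientations are given as [roll, pitch, yaw] about the fixed x, y, z axes, in that order (R = Rz(yaw) Ry(pitch) Rx(roll)).
In Python, from plant import monitor, optics, workorder gives the robot as it stands. The module is installed in compiled form; this text tells all that it offers.
- The arm moves only by the tool servo_tool, never from a script. Its arguments are lists of equal length, an entry for each row: "linear": the shift along the tool's x, y, z as a fraction of full scale, a list of three; "spin": the turn about the tool's z as a fraction of full scale. In form: {"linear": [[dx, dy, dz], ...], "spin": [spin, ...]}. A call has exactly 8 rows; each row shifts and turns the commanded pose from where the row before left it, along the tool's axes as they then stand; what a row does not reach is not made up. Full scale, the value 1, is 200 mm for a shift and 90 degrees for a turn. A row lasts 1/8 s, in which the tool goes at most 62.5 mm and 10.7 degrees, less where a joint would pass 70% of its speed; a pose out of reach is approached as far as the arm can. A call with a number of a shift or a turn outside -1 to 1 is refused whole. A call with a gripper value outside its range is refused whole. "hand" is the opening, from -1 (shut) to 1 (fully open), set as the call begins (left out, the last holds). The fingers move at their own pace and stop on an object; the grip force is fixed at half the most. Time passes only in rows, so rows that do not move let the fingers close, or fill a call up. It gives the time, the measured TCP pose, the force, the opening and the grip force at its end, in the units of the state.
- monitor.get_obs(): the state, without advancing time (a new reading comes with each control period).
- optics.capture(name): name is "scene" or "side" or "wrist"; returns a dict with "frame" (384x512x3 uint8, blue, green, red), "K" (3x3 intrinsics, pixels), "world_to_cam" (4x4, takes a point from world to camera coordinates). Camera axes: x right, y down, z forward; pixel columns grow to the right and rows downward; lengths in mm; the calibration is good to about 2 mm. A picture is of the moment at which its call begins. There is no depth.
- workorder.close_job(): hands the job in; it is judged then, once.
The state is a dict: "time": time; "joint_positions": joint angles; "dq": joint speeds; "tau": joint torques, N m; "tool_pos": TCP position; "tcp_rot": TCP orientation; "contact_force": force on the tool from outside, world axes, zero at the start; "moment": the same for the moment, N m; "grip_width": finger opening in mm; "finger_force": force on a finger pad.
Only numpy, scipy, OpenCV 4.12 (cv2) and the standard library are available. Lean on these libraries where they do the work, as an engineer would, in place of code of your own. Each camera call takes 0.05 s, during which the arm holds its last target. There are 200 camera calls.

### The job

One of the three sealed aluminium cases on the rubber mat has come loose inside. Lift a case and tilt it endwise to feel whether something slides, and so find the rattler; lower that one into the shallow grey drawer standing on the zinc, without dropping it in, so that it lies flat, right way up. The two solid ones must end lying flat where they were on the mat.

Things in the scene. Friction and masses are not known exactly. Their poses are not given: they have to be found in the camera images.
- case_a: One of three look-alike sealed aluminium cases with grey end caps, 140 long (x) x 44 wide (y) x 40 high (z), 350 to 395 g, lying flat, side by side and parallel, 96 mm between centres, on a 4 mm rubber mat on the zinc. Origin: centre of underside. Grip across the width at mid-length, where it balances at first. One of the three (any; not told by name or weight) holds a loose piece, two are solid.
- case_b: Second case, same size and origin as case_a. In each is an unseen 250 g steel piece, at mid-length at first. In the solid cases it cannot shift (under 2 mm). In the rattler it (the loose_piece of the rules; no pose given) slides 46 mm lengthwise to the low end when the case is tilted endwise 12 degrees or more (20 to 30 is a safe test), and stays there once levelled.
- case_c: Third case, same size and origin as case_a. After tilting a rattler endwise and levelling it, the moment on the wrist has changed by about 0.11 N m against the level reading before the tilt; for a solid case by less than 0.04 N m, mostly sensor noise (average some 20 readings).
- drawer: the shallow inner drawer, pulled out and fixed on the zinc: an open-topped grey steel tray with small white nylon rollers on its long sides, 220 long (its x) x 170 wide (its y) x 35 high, walls and floor 5 thick. Origin: centre of its underside, so its inner floor is 5 mm above the origin.

How it is judged (in metres and radians):
On the way, in this order (a step that is already met when the one before it is completed fails the run):
1. a case is lifted clear (its underside's centre 30 mm or more above the zinc) in the gripper and tilted by more than 12 degrees (((height (world z) of case_a above 0.03 m and angle between case_a's own z axis and vertical above 0.21 rad and contact force between the fingers and case_a above 1 N) or (height (world z) of case_b above 0.03 m and angle between case_b's own z axis and vertical above 0.21 rad and contact force between the fingers and case_b above 1 N) or (height (world z) of case_c above 0.03 m and angle between case_c's own z axis and vertical above 0.21 rad and contact force between the fingers and case_c above 1 N))), for 0.2 s.
2. the rattling case is lowered to within 15 mm of the drawer's floor while still in the gripper (((distance between loose_piece and case_a below 0.075 m and x of case_a in the frame of drawer between -0.09 and 0.09 m and y of case_a in the frame of drawer between -0.07 and 0.07 m and z of case_a in the frame of drawer below 0.02 m and contact force between the fingers and case_a above 1 N) or (distance between loose_piece and case_b below 0.075 m and x of case_b in the frame of drawer between -0.09 and 0.09 m and y of case_b in the frame of drawer between -0.07 and 0.07 m and z of case_b in the frame of drawer below 0.02 m and contact force between the fingers and case_b above 1 N) or (distance between loose_piece and case_c below 0.075 m and x of case_c in the frame of drawer between -0.09 and 0.09 m and y of case_c in the frame of drawer between -0.07 and 0.07 m and z of case_c in the frame of drawer below 0.02 m and contact force between the fingers and case_c above 1 N))), for 0.1 s.
At the end, for the whole second after the job is handed in: The case with the loose piece lies in the drawer, right way up, flat within 7 degrees, its underside within 10 mm of the drawer's floor; the two solid cases lie flat within 7 degrees and within 30 mm of where they started on the mat; all three are released and at rest (((distance between loose_piece and case_a below 0.075 m and x of case_a in the frame of drawer between -0.09 and 0.09 m and y of case_a in the frame of drawer between -0.07 and 0.07 m and z of case_a in the frame of drawer below 0.015 m and angle between each of case_a, case_b, case_c's own z axis and vertical below 0.12 rad and distance of each of case_b, case_c from where it was at the start of the episode below 0.03 m and linear speed of each of case_a, case_b, case_c below 0.03 m/s) or (distance between loose_piece and case_b below 0.075 m and x of case_b in the frame of drawer between -0.09 and 0.09 m and y of case_b in the frame of drawer between -0.07 and 0.07 m and z of case_b in the frame of drawer below 0.015 m and angle between each of case_b, case_a, case_c's own z axis and vertical below 0.12 rad and distance of each of case_a, case_c from where it was at the start of the episode below 0.03 m and linear speed of each of case_a, case_b, case_c below 0.03 m/s) or (distance between loose_piece and case_c below 0.075 m and x of case_c in the frame of drawer between -0.09 and 0.09 m and y of case_c in the frame of drawer between -0.07 and 0.07 m and z of case_c in the frame of drawer below 0.015 m and angle between each of case_c, case_a, case_b's own z axis and vertical below 0.12 rad and distance of each of case_a, case_b from where it was at the start of the episode below 0.03 m and linear speed of each of case_a, case_b, case_c below 0.03 m/s))); the robot touches nothing.
It also fails if it takes over 67 s, if anything falls off the work surface, if the arm or the gripper's body presses on something with over 40 N, if the wrist force passes 120 N, or if a joint passes its speed limit or range.

## Working session

There is one attempt and no reset: what is moved stays moved. The work goes in short steps, Python scripts to look and compute and a tool call to move; the robot and the scene stay as the last step left them, time stands still between calls to the robot, and variables do not carry over. Pictures are saved under pics/ and viewed, at most 10 in all, crops included, and the job is handed in when it is done.

Besides the shell and the picture viewer there is one more tool, called in YAML: its name, and indented under it one key for each argument. servo_tool: Moves the arm, as the interface text tells. Shift numbers are shares of 200 mm and turn numbers shares of 90 degrees, none past 1 either way. Its arguments: {"type":"object","properties":{"linear":{"type":"array","items":{"type":"array","items":{"type":"number","minimum":-1,"maximum":1}}},"spin":{"type":"array","items":{"type":"number","minimum":-1,"maximum":1}},"hand":{"type":"number"}},"required":["linear","spin"]}

```bash
mkdir -p pics; cat > h.py <<'E'
import numpy as np, cv2
from plant import monitor, optics, workorder
def cap(n,f=None):
    c=optics.capture(n)
    if f: cv2.imwrite('pics/'+f,c['frame'])
    return c
def ray(c,uv,z):
    K=np.array(c['K']);T=np.array(c['world_to_cam']);R=T[:3,:3];o=-R.T@T[:3,3]
    d=R.T@np.linalg.solve(K,[uv[0],uv[1],1.]);return o+d*(z-o[2])/d[2]
def proj(c,p):
    T=np.array(c['world_to_cam']);q=np.array(c['K'])@(T[:3,:3]@p+T[:3,3]);return q[:2]/q[2]
E
python3 - <<'E'
from h import *
a=[cap(n)for n in('scene','wrist')]
for c,n in zip(a,'sw'):
    np.savez(n+'.npz',frame=c['frame'],K=c['K'],world_to_cam=c['world_to_cam']);cv2.imwrite(f'pics/{n}0.png',c['frame'])
    T=np.array(c['world_to_cam']);print(-T[:3,:3].T@T[:3,3])
print(monitor.get_obs())
E
```

```text
[ 997.21671551 -340.70459946  962.45829303]
[525.33378622  65.74324955 384.16001636]
{'time': 0.1, 'joint_positions': array([-1.45987149e-01,  3.42635461e-01,  1.52490707e+00,  1.69534993e-05,
        1.27540280e+00, -1.45967131e-01]), 'dq': array([ 6.19087777e-05, -2.89343867e-03, -3.15649240e-03, -1.85414687e-03,
        6.87566034e-04,  9.43807342e-04]), 'tau': array([ 1.49919495e-03, -4.32001984e+01, -2.44694173e+01,  7.19219679e-02,
        5.25739230e-02, -9.79429342e-05]), 'tool_pos': array([5.24643116e+02, 8.66935560e-02, 2.26128622e+02]), 'tcp_rot': array([-3.14025672e+00, -2.12786291e-04,  1.57077122e+00]), 'contact_force': array([-0.31038747, -0.01607715,  0.13395472]), 'moment': array([-0.00489174, -0.0006344 , -0.01040159]), 'finger_force': 0.0, 'grip_width': 91.54045662269935}
```

View pics/s0.png

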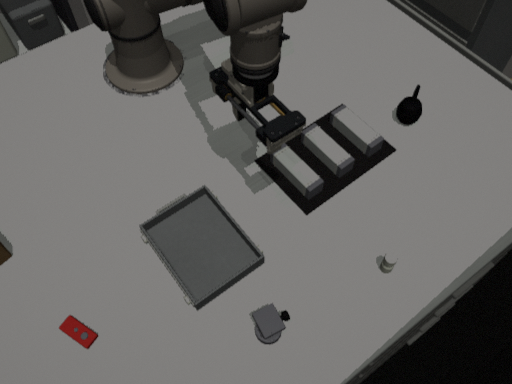

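View pics/w0.png

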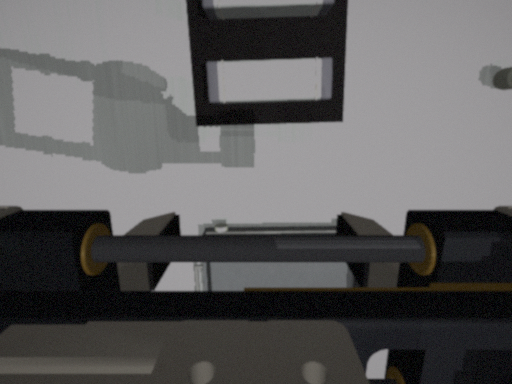

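```bash
python3 - <<'E'
from h import *
c=dict(np.load('s.npz'));f=c['frame']
cv2.imwrite('pics/s1.png',cv2.resize(f[95:215,245:405],None,fx=5,fy=5,interpolation=cv2.INTER_CUBIC))
g=cv2.cvtColor(f,cv2.COLOR_BGR2GRAY)
# mat quad
m=(g<60).astype(np.uint8);m[:95]=0;m[215:]=0;m[:,:255]=0;m[:,398:]=0
n,l,s,_=cv2.connectedComponentsWithStats(m)
for i in range(1,n):
    if s[i,4]>300:
        h=cv2.convexHull(np.argwhere(l==i)[:,::-1].astype(np.int32));q=cv2.approxPolyDP(h,4,True)[:,0]
        print(s[i]);[print(p,ray(c,p,4).round(1)) for p in q]
for u in [(205,188),(262,256),(196,303),(142,235)]:print(u,ray(c,u,35).round(1))
w=dict(np.load('w.npz'))
for u in [(192,0),(197,124),(341,121),(346,0)]:print('w',u,ray(w,u,4).round(1))
for u in [(217,61),(217,101),(322,100),(322,58)]:print('w',u,ray(w,u,44).round(1))
E
```

```text
[ 255   95  141  120 6640]
[395 150] [625.7 342.3   4. ]
[306 214] [633.5  55.9   4. ]
[255 161] [448.4  50.3   4. ]
[255  95] [277.2 176.1   4. ]
[342 104] [438.  338.4   4. ]
(205, 188) [458.6 -96.1  35. ]
(262, 256) [667.2 -92.4  35. ]
(196, 303) [ 669.9 -255.1   35. ]
(142, 235) [ 477.1 -267.4   35. ]
w (192, 0) [447.5 195.6   4. ]
w (197, 124) [446.   53.4   4. ]
w (341, 121) [632.2  57.2   4. ]
w (346, 0) [628.1 195.5   4. ]
w (217, 61) [479.9 122.4  44. ]
w (217, 101) [478.4  80.2  44. ]
w (322, 100) [597.7  81.4  44. ]
w (322, 58) [595.3 125.5  44. ]
```

View pics/s1.png

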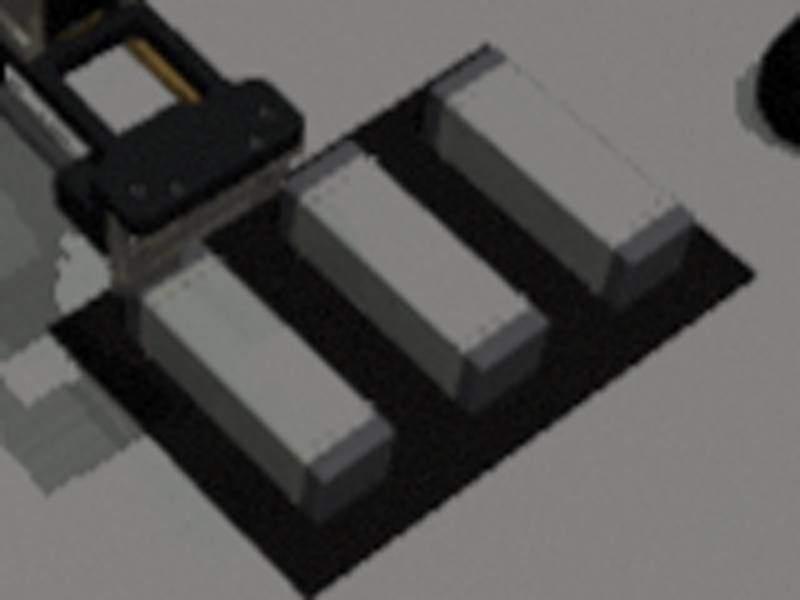

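```bash
python3 - <<'E'
from h import *
c=dict(np.load('s.npz'))
for q in [[(135,290),(205,245),(392,420),(318,470)],[(290,185),(350,145),(548,318),(475,368)],[(430,95),(500,48),(692,212),(617,265)]]:
    P=np.array([ray(c,(245+(u+.5)/5-.5,95+(v+.5)/5-.5),44)[:2] for u,v in q]);d=(P[2]+P[3]-P[0]-P[1])/2
    print(P.round(0).tolist(),P.mean(0).round(1),np.hypot(*d).round(1),np.degrees(np.arctan2(d[1],d[0])).round(2))
E
```

```text
[[475.0, 79.0], [474.0, 121.0], [602.0, 128.0], [602.0, 84.0]] [538.2 103. ] 127.2 2.58
[[470.0, 176.0], [469.0, 215.0], [602.0, 222.0], [603.0, 176.0]] [535.8 197.3] 132.8 1.5
[[468.0, 267.0], [466.0, 315.0], [597.0, 318.0], [599.0, 268.0]] [532.3 292.1] 131.0 1.13
```

servo_tool:
  linear:
    - [0, 0, 0.06]
    - [0, 0, 0.06]
    - [0, 0, 0.06]
    - [0, 0, 0.06]
    - [0, 0, 0.06]
    - [0, 0, 0.06]
    - [0, 0, 0.06]
    - [0, 0, 0.06]
  spin: [0.117, 0.117, 0.117, 0.117, 0.117, 0.117, 0.117, 0.117]
  hand: 0.6

```text
time: 1.1
tool_pos: [524.7, 0.1, 130.0]
tcp_rot: [-3.141, 0.001, 0.094]
contact_force: [0.4, -0.5, -0.5]
grip_width: 73.4
finger_force: 0.0
```

servo_tool:
  linear:
    - [0, 0, 0]
    - [-0.06, -0.17, 0]
    - [-0.06, -0.17, 0]
    - [-0.06, -0.168, 0]
    - [0, 0, 0.1]
    - [0, 0, 0.15]
    - [0, 0, 0.15]
    - [0, 0, 0]
  spin: [0.046, 0, 0, 0, 0, 0, 0, 0]

```text
time: 2.1
tool_pos: [484.4, 100.5, 48.9]
tcp_rot: [3.141, 0.005, 0.028]
contact_force: [-1.0, 0.7, 0.1]
grip_width: 73.4
finger_force: 0.0
```

```bash
python3 - <<'E'
from h import *
a=cap('scene')['frame'];b=cap('side')['frame']
cv2.imwrite('pics/p1.png',np.hstack([cv2.resize(a[70:230,220:410],(400,337)),cv2.resize(b,(400,337))]))
o=monitor.get_obs();print(o['tool_pos'],o['tcp_rot'])
E
```

```text
[486.44057673 100.54294284  51.1859399 ] [ 3.14154832e+00 -1.16183552e-04  2.82432192e-02]
```

View pics/p1.png

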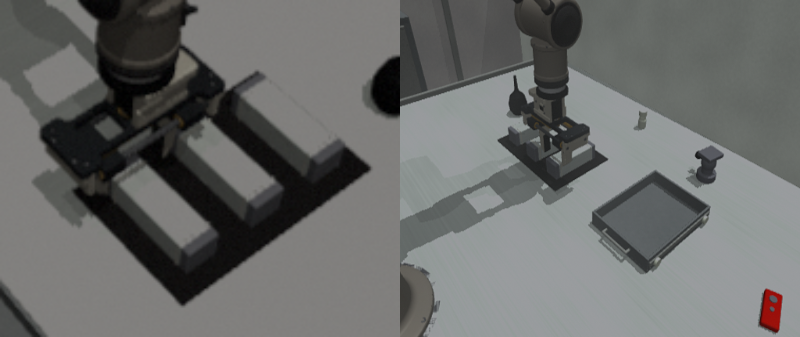

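servo_tool:
  linear:
    - [0, 0, 0.1]
    - [0, 0, 0.1]
    - [0, 0, 0.005]
    - [0, 0, 0]
    - [0, 0, 0]
    - [0, 0, 0]
    - [0, 0, 0]
    - [0, 0, 0]
  spin: [0, 0, 0, 0, 0, 0, 0, 0]

```text
time: 3.2
tool_pos: [486.2, 100.6, 9.8]
tcp_rot: [3.142, -0.0, 0.028]
contact_force: [-0.2, 0.1, 0.6]
grip_width: 73.5
finger_force: 0.0
```

servo_tool:
  linear:
    - [0, 0, 0]
    - [0, 0, 0]
    - [0, 0, 0]
    - [0, 0, 0]
    - [0, 0, 0]
    - [0, 0, 0]
    - [0, 0, 0]
    - [0, 0, 0]
  spin: [0, 0, 0, 0, 0, 0, 0, 0]
  hand: -1

```text
time: 4.2
tool_pos: [486.1, 100.6, 9.7]
tcp_rot: [-3.142, -0.0, 0.028]
contact_force: [0.4, 1.0, -1.5]
grip_width: 43.7
finger_force: 30.0
```

servo_tool:
  linear:
    - [0.015, 0, -0.06]
    - [0.027, 0, -0.07]
    - [0.035, 0, -0.07]
    - [0.046, 0, -0.065]
    - [0, 0, 0]
    - [0, 0, 0]
    - [0, 0, 0]
    - [0, 0, 0]
  spin: [0, 0, 0, 0, 0, 0, 0, 0]

```text
time: 5.2
tool_pos: [510.3, 101.2, 62.3]
tcp_rot: [3.142, 0.001, 0.028]
contact_force: [-0.3, -0.7, -4.0]
grip_width: 43.9
finger_force: 30.0
```

```bash
python3 - <<'E'
from h import *
a=cap('scene')['frame'];b=cap('side')['frame']
cv2.imwrite('pics/p2.png',np.hstack([cv2.resize(a[70:230,220:410],(400,337)),cv2.resize(b[110:240,80:270],(400,274)).copy() if 0 else cv2.resize(b[100:260,90:280],(400,337))]))
o=monitor.get_obs();print(o['tool_pos'],o['contact_force'],o['moment'])
E
```

```text
[510.49103151 101.23953375  62.47102245] [-0.41476713 -0.22758384 -3.5952128 ] [0.01370392 0.28094989 0.02315565]
```

View pics/p2.png

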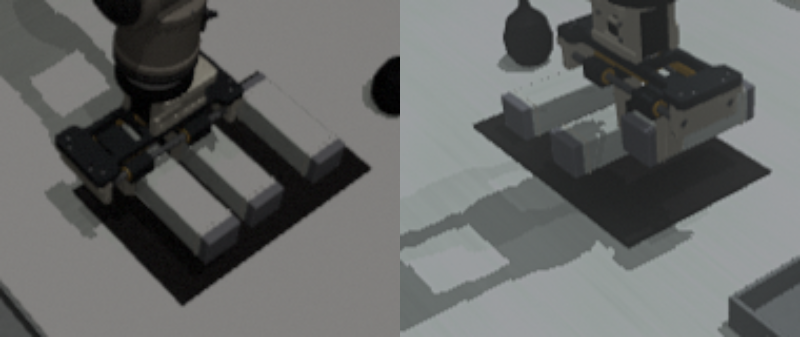

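```bash
python3 - <<'E'
from h import *
c=dict(np.load('s.npz'));f=c['frame']
cv2.imwrite('pics/d.png',cv2.resize(f[180:310,130:270],None,fx=4.5,fy=4.5,interpolation=cv2.INTER_CUBIC))
O=[monitor.get_obs() for _ in range(3)];print([o['moment'].tolist() for o in O])
E
```

```text
[[0.01370391634656103, 0.2809498916894626, 0.023155651368041624], [0.01370391634656103, 0.2809498916894626, 0.023155651368041624], [0.01370391634656103, 0.2809498916894626, 0.023155651368041624]]
```

View pics/d.png

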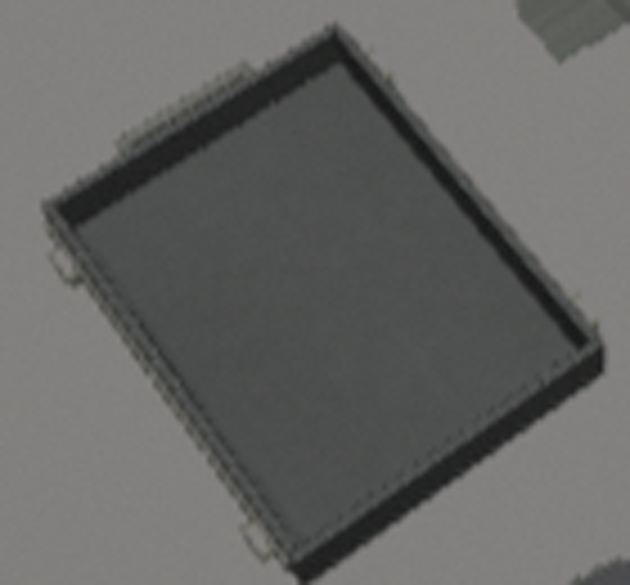

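```bash
cat >> h.py <<'E'
def mom(n=10):
    M=[]
    for _ in range(n):
        optics.capture('side');o=monitor.get_obs();M.append(np.r_[o['contact_force'],o['moment']])
    M=np.array(M);print('t',o['time'],'F,M',M.mean(0).round(3),'sd',M.std(0).round(3),o['tool_pos'].round(1))
E
python3 - <<'E'
from h import *
c=dict(np.load('s.npz'))
R=lambda u,v,z:ray(c,(130+(u+.5)/4.5-.5,180+(v+.5)/4.5-.5),z)[:2].round(1)
P=[R(*p,35) for p in[(335,25),(605,348),(295,562),(45,205)]];print(P,np.mean(P,0))
print([np.hypot(*(P[i]-P[i-1])).round(1) for i in range(4)])
print('handle',[R(*p,z) for p in[(118,140),(248,65)] for z in (15,30)])
mom(10)
E
```

```text
[array([451.1, -93.7]), array([671.4, -90.2]), array([ 671.4, -258. ]), array([ 453.5, -260. ])] [ 561.85  -175.475]
[np.float64(166.3), np.float64(220.3), np.float64(167.8), np.float64(217.9)]
handle [array([ 431.5, -211.5]), array([ 440.5, -213.5]), array([ 433. , -136.8]), array([ 442., -140.])]
t 5.8 F,M [ 0.159  0.167 -3.522  0.028  0.305  0.004] sd [0.363 0.518 0.394 0.027 0.029 0.026] [510.8 101.2  62.8]
```

```bash
python3 - <<'E'
from h import *
c=cap('scene');s=cap('side')
cv2.imwrite('pics/t.png',np.hstack([cv2.resize(c['frame'][120:210,270:370],(400,360),interpolation=2),cv2.resize(s['frame'][120:210,170:270],(400,360),interpolation=2)]))
g=np.array([510.7,101.2,81.6])
for d in(0,10,20,27):
    t=np.radians(d)
    for nm,dx,dz in(('fartop',122,15),('farbot',122,-25),('neartop',-18,15)):
      x=dx*np.cos(t)+dz*np.sin(t)*-1*-1; z=-dx*np.sin(t)+dz*np.cos(t)
      print(d,nm,[[((proj(k,g+[x-.028*e,x*.028+e,z])-np.array(o))*4).round(0).tolist() for k,o in((c,(270,120)),(s,(170,120)))] for e in(-22,22)])
mom(4)
E
```

```text
0 fartop [[[197.0, 264.0], [358.0, 81.0]], [[259.0, 220.0], [304.0, 52.0]]]
0 farbot [[[189.0, 303.0], [357.0, 145.0]], [[249.0, 260.0], [303.0, 114.0]]]
0 neartop [[[27.0, 96.0], [153.0, 174.0]], [[88.0, 57.0], [100.0, 139.0]]]
10 fartop [[[194.0, 286.0], [358.0, 115.0]], [[255.0, 243.0], [305.0, 85.0]]]
10 farbot [[[178.0, 315.0], [348.0, 181.0]], [[237.0, 273.0], [295.0, 149.0]]]
10 neartop [[[31.0, 96.0], [157.0, 167.0]], [[92.0, 57.0], [104.0, 132.0]]]
20 fartop [[[186.0, 303.0], [354.0, 150.0]], [[246.0, 260.0], [300.0, 119.0]]]
20 farbot [[[164.0, 321.0], [334.0, 216.0]], [[222.0, 279.0], [282.0, 184.0]]]
20 neartop [[[35.0, 97.0], [162.0, 161.0]], [[96.0, 58.0], [109.0, 126.0]]]
27 fartop [[[179.0, 311.0], [347.0, 175.0]], [[238.0, 269.0], [295.0, 144.0]]]
27 farbot [[[152.0, 321.0], [322.0, 240.0]], [[209.0, 281.0], [271.0, 207.0]]]
27 neartop [[[38.0, 99.0], [166.0, 157.0]], [[99.0, 59.0], [113.0, 122.0]]]
t 6.1 F,M [ 0.178  0.678 -4.015  0.028  0.294 -0.011] sd [0.623 0.432 0.216 0.012 0.024 0.019] [510.8 101.3  62.7]
```

View pics/t.png

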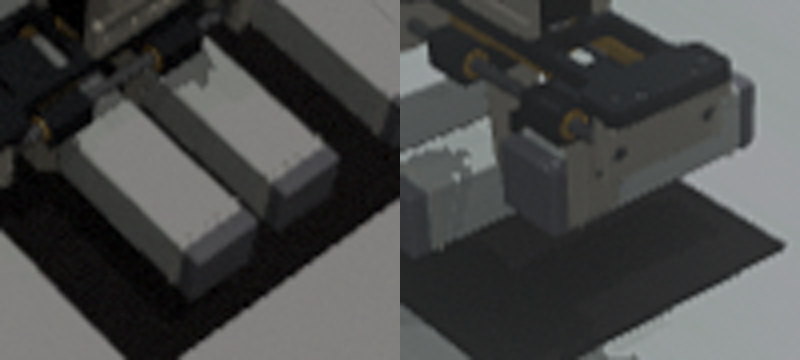

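servo_tool:
  linear:
    - [-0.061, 0, 0]
    - [-0.062, 0, 0]
    - [0, 0, 0.08]
    - [0, 0, 0.08]
    - [0, 0, 0.07]
    - [0, 0, 0.034]
    - [0, 0, 0]
    - [0, 0, 0]
  spin: [0, 0, 0, 0, 0, 0, 0, 0]

```text
time: 7.1
tool_pos: [486.3, 100.6, 10.1]
tcp_rot: [-3.142, -0.001, 0.028]
contact_force: [-1.4, -0.4, -4.0]
grip_width: 44.2
finger_force: 30.0
```

servo_tool:
  linear:
    - [0, 0, 0]
    - [0, 0, 0]
    - [0, 0, 0]
    - [0.08, 0, 0]
    - [0.08, 0, 0]
    - [0, 0, 0]
    - [0, 0, 0]
    - [0, 0, 0]
  spin: [0, 0, 0, 0, 0, 0, 0, 0]
  hand: 0.3

```text
time: 8.1
tool_pos: [517.4, 101.5, 9.9]
tcp_rot: [3.142, 0.001, 0.028]
contact_force: [0.1, 0.5, 0.2]
grip_width: 59.2
finger_force: 0.0
```

servo_tool:
  linear:
    - [0, 0, 0]
    - [0, 0, 0]
    - [0, 0, 0]
    - [0, 0, 0]
    - [0, 0, -0.05]
    - [0, 0, -0.1]
    - [0, 0, -0.1]
    - [0, 0, -0.05]
  spin: [0, 0, 0, 0, 0, 0, 0, 0]
  hand: -1

```text
time: 9.1
tool_pos: [518.5, 101.5, 71.1]
tcp_rot: [3.142, -0.001, 0.028]
contact_force: [0.2, 0.2, -3.2]
grip_width: 43.6
finger_force: 30.0
```

```bash
python3 -c "from h import *; mom(14)"
```

```text
t 9.8 F,M [-4.200e-02 -7.000e-03 -3.591e+00  4.100e-02  1.860e-01  3.000e-03] sd [0.49  0.342 0.542 0.023 0.032 0.023] [518.1 101.5  69.8]
```

servo_tool:
  linear:
    - [-0.05, 0.09, 0]
    - [-0.11, 0.2, 0]
    - [-0.125, 0.225, 0]
    - [-0.125, 0.225, 0]
    - [-0.11, 0.2, 0]
    - [-0.051, 0.092, 0]
    - [0, 0, 0]
    - [0, 0, 0]
  spin: [0, 0, 0, 0, 0, 0, 0, 0]

```text
time: 10.8
tool_pos: [409.7, -108.0, 70.1]
tcp_rot: [-3.142, -0.0, 0.028]
contact_force: [0.0, 0.3, -3.2]
grip_width: 44.2
finger_force: 30.0
```

servo_tool:
  linear:
    - [0, 0, 0.08]
    - [0, 0, 0.05]
    - [0, 0, 0.02]
    - [0, 0, 0.02]
    - [0, 0, 0.02]
    - [0, 0, 0.015]
    - [0, 0, 0.01]
    - [0, 0, 0]
  spin: [0, 0, 0, 0, 0, 0, 0, 0]

```text
time: 11.8
tool_pos: [407.7, -107.0, 27.2]
tcp_rot: [-3.14, 0.004, 0.029]
contact_force: [-10.0, 0.7, 8.9]
grip_width: 43.7
finger_force: 30.0
```

```bash
python3 - <<'E'
from h import *
mom(3)
c=cap('scene');s=cap('side')
cv2.imwrite('pics/l.png',np.hstack([cv2.resize(c['frame'][110:290,100:300],(400,360)),cv2.resize(s['frame'][160:320,200:400],(400,360))]))
E
```

```text
t 11.95 F,M [-9.995e+00  8.270e-01  9.159e+00  1.050e-01  1.359e+00  1.000e-03] sd [0.394 0.421 0.457 0.006 0.028 0.044] [ 407.7 -107.1   27.2]
```

View pics/l.png

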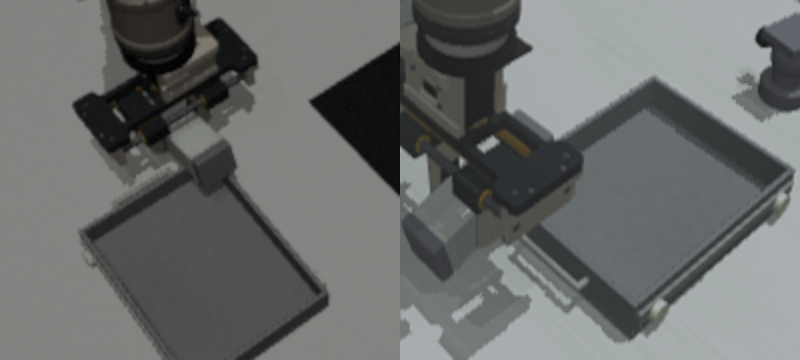

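servo_tool:
  linear:
    - [0, 0, -0.1]
    - [0, 0, -0.15]
    - [0, 0, -0.065]
    - [0, 0, 0]
    - [0, 0, 0]
    - [0.05, -0.09, 0]
    - [0.11, -0.2, 0]
    - [0.125, -0.225, 0]
  spin: [0, 0, 0, 0, 0, 0, 0, 0]

```text
time: 13.05
tool_pos: [463.8, -2.7, 88.8]
tcp_rot: [-3.141, 0.002, 0.027]
contact_force: [1.1, -0.4, -3.9]
grip_width: 44.0
finger_force: 30.0
```

servo_tool:
  linear:
    - [0.125, -0.225, 0]
    - [0.11, -0.2, 0]
    - [0.051, -0.092, 0]
    - [0, 0, 0.1]
    - [0, 0, 0.05]
    - [0, 0, 0]
    - [0, 0, 0]
    - [0, 0, 0]
  spin: [0, 0, 0, 0, 0, 0, 0, 0]

```text
time: 14.05
tool_pos: [518.6, 101.2, 60.6]
tcp_rot: [-3.142, -0.001, 0.028]
contact_force: [0.2, -0.5, -3.1]
grip_width: 43.9
finger_force: 30.0
```

```bash
python3 - <<'E'
from h import *
mom(6)
c=cap('scene');s=cap('side')
cv2.imwrite('pics/m.png',np.hstack([cv2.resize(c['frame'][70:230,230:410],(400,356)),cv2.resize(s['frame'][100:260,100:280],(400,356))]))
E
```

```text
t 14.35 F,M [-1.300e-01 -1.530e-01 -3.384e+00  2.500e-02  1.870e-01  3.000e-03] sd [0.546 0.255 0.652 0.023 0.015 0.022] [518.2 101.5  60.1]
```

View pics/m.png

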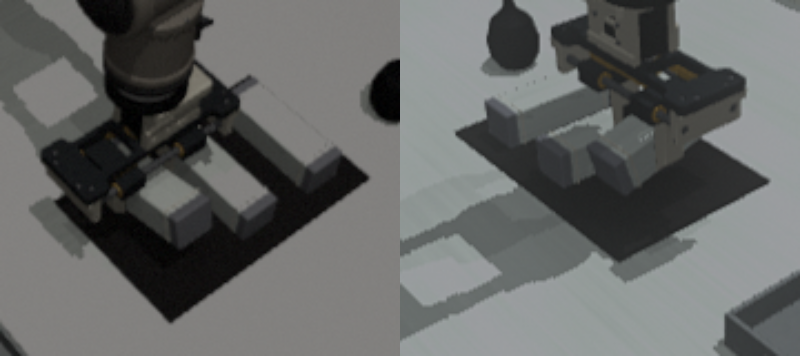

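servo_tool:
  linear:
    - [0, 0, 0.08]
    - [0, 0, 0.07]
    - [0, 0, 0.025]
    - [0, 0, 0.025]
    - [0, 0, 0.025]
    - [0, 0, 0.015]
    - [0, 0, 0.01]
    - [0, 0, 0]
  spin: [0, 0, 0, 0, 0, 0, 0, 0]

```text
time: 15.45
tool_pos: [522.5, 101.6, 12.2]
tcp_rot: [-3.141, -0.01, 0.028]
contact_force: [6.2, 0.7, 5.0]
grip_width: 43.9
finger_force: 30.0
```

servo_tool:
  linear:
    - [0, 0, 0]
    - [0, 0, 0]
    - [0, 0, 0]
    - [0, 0, -0.1]
    - [0, 0, -0.15]
    - [0, 0, -0.05]
    - [0, 0, 0]
    - [0, 0, 0]
  spin: [0, 0, 0, 0, 0, 0, 0, 0]
  hand: 0.4

```text
time: 16.45
tool_pos: [517.4, 101.4, 68.9]
tcp_rot: [3.142, 0.002, 0.028]
contact_force: [0.4, -1.5, -0.1]
grip_width: 64.1
finger_force: 0.0
```

```bash
python3 - <<'E'
from h import *
mom(8)
E
```

```text
t 16.85 F,M [ 0.111  0.009 -0.195  0.022  0.122  0.006] sd [0.538 0.438 0.479 0.009 0.038 0.04 ] [518.1 101.5  69.7]
```

servo_tool:
  linear:
    - [0, -0.175, 0]
    - [0, -0.2, 0]
    - [0.003, -0.1, 0]
    - [0, 0, 0.05]
    - [0, 0, 0.1]
    - [0, 0, 0.1]
    - [0, 0, 0.05]
    - [0, 0, 0]
  spin: [0, 0, 0, 0, 0, 0, 0, 0]

```text
time: 17.85
tool_pos: [515.7, 195.5, 9.1]
tcp_rot: [3.141, 0.002, 0.027]
contact_force: [0.1, -0.3, 0.2]
grip_width: 63.8
finger_force: 0.0
```

servo_tool:
  linear:
    - [0, 0, 0]
    - [0, 0, 0]
    - [0, 0, 0]
    - [0, 0, 0]
    - [0, 0, -0.05]
    - [0, 0, -0.1]
    - [0, 0, -0.1]
    - [0, 0, -0.05]
  spin: [0, 0, 0, 0, 0, 0, 0, 0]
  hand: -1

```text
time: 18.85
tool_pos: [516.2, 196.3, 70.9]
tcp_rot: [3.142, -0.001, 0.028]
contact_force: [-0.4, -0.2, -3.3]
grip_width: 43.9
finger_force: 30.0
```

```bash
python3 -c "from h import *; mom(14)"
```

```text
t 19.55 F,M [ 0.202 -0.022 -3.394  0.057  0.166  0.008] sd [0.608 0.358 0.513 0.035 0.033 0.035] [516.  196.4  69.8]
```

servo_tool:
  linear:
    - [-0.034, 0.09, 0]
    - [-0.069, 0.181, 0]
    - [-0.092, 0.241, 0]
    - [-0.092, 0.241, 0]
    - [-0.092, 0.241, 0]
    - [-0.092, 0.241, 0]
    - [-0.069, 0.181, 0]
    - [-0.033, 0.091, 0]
  spin: [0, 0, 0, 0, 0, 0, 0, 0]

```text
time: 20.55
tool_pos: [408.6, -110.3, 70.2]
tcp_rot: [3.141, -0.0, 0.026]
contact_force: [-0.8, 1.0, -3.8]
grip_width: 43.7
finger_force: 30.0
```

servo_tool:
  linear:
    - [0, 0, 0.08]
    - [0, 0, 0.05]
    - [0, 0, 0.02]
    - [0, 0, 0.02]
    - [0, 0, 0.02]
    - [0, 0, 0.015]
    - [0, 0, 0.01]
    - [0, 0, 0]
  spin: [0, 0, 0, 0, 0, 0, 0, 0]

```text
time: 21.55
tool_pos: [408.1, -107.8, 27.4]
tcp_rot: [-3.141, 0.003, 0.029]
contact_force: [-9.5, -3.4, 8.7]
grip_width: 43.9
finger_force: 30.0
```

servo_tool:
  linear:
    - [0, 0, -0.1]
    - [0, 0, -0.15]
    - [0, 0, -0.065]
    - [0, 0, 0]
    - [0, 0, 0]
    - [0, 0, 0]
    - [0, 0, 0]
    - [0, 0, 0]
  spin: [0, 0, 0, 0, 0, 0, 0, 0]

```text
time: 22.55
tool_pos: [410.0, -108.1, 89.7]
tcp_rot: [-3.141, 0.0, 0.028]
contact_force: [0.5, 0.3, -3.6]
grip_width: 44.0
finger_force: 30.0
```

```bash
python3 -c "from h import *; mom(12)"
```

```text
t 23.15 F,M [-0.005  0.081 -3.607  0.039  0.049 -0.008] sd [0.46  0.661 0.579 0.027 0.03  0.035] [ 410.  -108.1   89.9]
```

servo_tool:
  linear:
    - [0.065, 0.036, 0]
    - [0.163, 0.09, 0]
    - [0.195, 0.107, 0]
    - [0.162, 0.09, 0]
    - [0.065, 0.036, 0]
    - [0, 0, 0.08]
    - [0, 0, 0.1]
    - [0, 0, 0.07]
  spin: [0, 0, 0, 0, 0, 0, 0, 0]

```text
time: 24.15
tool_pos: [540.7, -175.5, 37.9]
tcp_rot: [-3.14, 0.003, 0.028]
contact_force: [0.0, -0.5, -3.4]
grip_width: 43.8
finger_force: 30.0
```

servo_tool:
  linear:
    - [0, 0, 0.04]
    - [0, 0, 0.02]
    - [0, 0, 0.02]
    - [0, 0, 0.02]
    - [0, 0, 0.02]
    - [0, 0, 0.02]
    - [0, 0, 0.015]
    - [0, 0, 0]
  spin: [0, 0, 0, 0, 0, 0, 0, 0]

```text
time: 25.15
tool_pos: [546.4, -177.1, 12.0]
tcp_rot: [3.138, -0.01, 0.028]
contact_force: [7.0, 1.4, 8.1]
grip_width: 44.0
finger_force: 30.0
```

servo_tool:
  linear:
    - [0, 0, 0.01]
    - [0, 0, 0]
    - [0, 0, 0]
    - [0, 0, 0]
    - [0, 0, 0]
    - [0, 0, 0]
    - [0, 0, 0]
    - [0, 0, 0]
  spin: [0, 0, 0, 0, 0, 0, 0, 0]

```text
time: 26.15
tool_pos: [546.6, -177.3, 10.2]
tcp_rot: [3.138, -0.011, 0.028]
contact_force: [8.1, 2.1, 9.5]
grip_width: 44.1
finger_force: 30.0
```

servo_tool:
  linear:
    - [0.02, 0, 0]
    - [0, 0, 0]
    - [0, 0, 0]
    - [0, 0, 0]
    - [0, 0, -0.05]
    - [0, 0, -0.15]
    - [0, 0, -0.25]
    - [0, 0, -0.25]
  spin: [0, 0, 0, 0, 0, 0, 0, 0]
  hand: 0.5

```text
time: 27.15
tool_pos: [545.8, -176.0, 148.9]
tcp_rot: [-3.142, -0.0, 0.028]
contact_force: [0.6, -0.3, 0.4]
grip_width: 68.8
finger_force: 0.0
```

servo_tool:
  linear:
    - [-0.2, -0.2, 0]
    - [-0.25, -0.15, -0.1]
    - [-0.2, 0, -0.1]
    - [0, 0, 0]
    - [0, 0, 0]
    - [0, 0, 0]
    - [0, 0, 0]
    - [0, 0, 0]
  spin: [0, 0, 0, 0, 0, 0, 0, 0]

```text
time: 28.15
tool_pos: [414.2, -109.8, 186.5]
tcp_rot: [-3.141, 0.001, 0.028]
contact_force: [-0.9, -0.7, 0.7]
grip_width: 68.7
finger_force: 0.0
```

```bash
python3 - <<'E'
from h import *
c=cap('scene');np.savez('e.npz',frame=c['frame'],K=c['K'],world_to_cam=c['world_to_cam']);f=c['frame'];s=cap('side')['frame']
cv2.imwrite('pics/e.png',np.hstack([cv2.resize(f[90:300,130:410],(560,420)),cv2.resize(s[100:300,100:210],(240,420))]))
print(monitor.get_obs()['tool_pos'])
E
```

```text
[ 414.16981819 -109.73643295  186.65620291]
```

View pics/e.png

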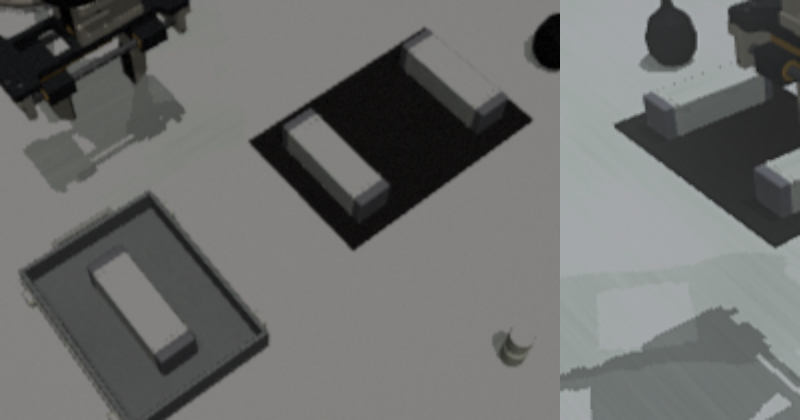

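```bash
python3 -c "from h import *; print(workorder.close_job())"
```

```text
the job is handed in; nothing more can be done
None
```

The middle case is the rattler: after a tilt its wrist moment changed by 0.117 N m. It now lies flat in the drawer. Of the other two, the case nearest the robot's start position tested solid and is back on the mat, about 4 mm or less from its start by eye. The third was never touched and is taken as solid by elimination. The job was handed in at about 28 s; no verdict was shown.

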